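# Lock the bench rotor for transport

## Robot

A 7-joint arm with a two-finger parallel gripper is mounted at the origin on the work surface. World frame = base frame: x ahead of the robot, y to its left, z up, the work surface at z = 0. Lengths are in m, angles in rad, forces in N, time in s.
With the tool pointing down it reaches from about 0.35 to 0.9 m from the base axis. Payload 8.1 kg.
Tool frame: the origin (TCP) lies midway between the tips of the shut fingers; the grasp point (between the pads) lies 19 mm behind it (robot.grip_point_offset is the distance from the TCP to the grasp point, in m); z points along the fingers, y is the line along which they close (so a half turn about z gives the same grasp; the last joint's range is limited). The gripper opens to 92 mm and grips with 3 to 60 N. Pads are 19 mm wide; open, the fingers measure 130 mm over their backs; the gripper's body (75 mm by 190 mm) begins 47 mm behind the grasp point.
Start: joints at [1.225, 0.434, 0.025, 1.573, -0.012, 1.134, -0.075], TCP at [0.15, -0.607, 0.227] pointing down, gripper open.
Joint ranges: [-2.62, 2.62], [-0.44, 2.09], [-1.27, 1.32], [0.08, 2.57], [-1.32, 4.46], [0.12, 2], [-2.74, 2.74]. Speed limits (rad/s): [2.22, 2.22, 3.01, 3.01, 3.14, 3.14, 3.14].

## Interface

Orientations are given as a unit quaternion [w, x, y, z].
In Python, from plant import robot gives the robot as it stands. The module is installed in compiled form; this text tells all that it offers.
- The arm moves only by the tool jog_arm, never from a script. Its argument "moves" is a list of rows, each a list of 7 numbers: the shift along the tool's x, y, z in units of 30 mm (1.0 is 30 mm), then the turn, a rotation vector about the tool's x, y, z in units of 10 degrees (1.0 is 10 degrees), then the opening, from 0 (shut) to 1 (fully open). In form: [[x, y, z, wx, wy, wz, hand], ...]. A call has 1 to 10 rows; each row shifts and turns the commanded pose from where the row before left it, along the tool's axes as they then stand; what a row does not reach is not made up. A row lasts 1/8 s, in which the tool goes at most 62.5 mm and 10.7 degrees, less where a joint would pass 70% of its speed; a pose out of reach is approached as far as the arm can. A call is refused whole if a number of a shift passes 1 or a number of a turn 1, either way. A call with a gripper value outside its range is refused whole. The fingers move at their own pace and stop on an object; the grip force is fixed at half the most. Time passes only in rows, so rows that do not move let the fingers close. It gives the time, the measured TCP pose, the force, the opening and the grip force at its end, in the units of the state.
- robot.get_state(): the state, without advancing time (a new reading comes with each control period).
- robot.get_image(name): name is "side" or "top" or "wrist"; returns a dict with "pixels" (420x560x3 uint8, red, green, blue), "depth" (420x560 float32, m along the optical axis (not along the pixel's ray), 0 where there is no reading), "fx", "fy", "cx", "cy" (pixels), "origin" and "orientation" of the camera in the world. Camera axes: x right, y up, looking along -z (the intrinsics and any distortion apply to the point x, -y, -z); pixel columns grow to the right and rows downward; lengths in m; the calibration is good to about 2 mm. A picture is of the moment at which its call begins.
- robot.finish_job(): hands the job in; it is judged then, once.
The state is a dict: "t": time; "qpos": joint angles; "dq": joint speeds; "tau": joint torques, N m; "position": TCP position; "orientation": TCP orientation; "ft_force": force on the tool from outside, world axes, zero at the start; "torque": the same for the moment, N m; "finger_gap": finger opening in m; "grasp_force": force on a finger pad.
Only numpy, scipy, OpenCV 4.12 (cv2) and the standard library are available. Lean on these libraries where they do the work, as an engineer would, in place of code of your own. Each camera call takes 0.05 s, during which the arm holds its last target. There are 200 camera calls.

## Task

Lock the bench rotor for transport: set its round white cover fully down inside the rim of the well, then swing the blue locking bar across it to its stop, and then knock the sprung brass pin at the bar's end down flush with one or more brisk taps of the mallet (not a slow push). Finally put the mallet back in its cradle as it was, and leave the other things on the bench where they are.

Things in the scene. Friction and masses are not known exactly. Their poses are not given: they have to be found in the camera images.
- module: The bench rotor, fixed to the bench: grey base plate 180 x 220 x 20 mm carrying a round white well (outer radius 75 mm, rim 62 mm above the bench, inner radius 69 mm) with coloured pots in it. Origin on the bench below the well's axis, z up. In its own frame the bar's hinge post (radius 12 mm) stands at x = -56, y = +85 mm and the keeper post that the pin locks into (radius 14 mm) at x = -56, y = -85 mm, both 65 mm tall. The side with the posts (-x) roughly faces the robot.
- well_seat (a point): Centre of the ledge inside the well that carries the cover, 54 mm above the bench, 8 mm below the rim. The cover has 4 mm of play all round. Axes as the module's.
- cover_base (a point): Centre of the cover's flat underside. The cover is a loose white disc, radius 65 mm, 8 mm thick, lower edge bevelled, 0.15 to 0.31 kg, lying on the bench beside the rotor (left or right). Seated, this point coincides with well_seat; any turn about the vertical will do.
- cover_handle (a point): Centre of the straight top of the cover's grey arched handle, 38 mm above the underside and over the disc's centre; round bar 12 mm thick, 62 mm long overall along this point's x axis. Pinch it across (along y), from above.
- bar (a joint): Swing angle of the locking bar about its vertical post, rad: 0 = across the cover against its stop, with the pin over the keeper post; positive = swung out towards the robot, clear of the well. Starts 0.5 to 0.85, turns against about 0.12 N m of friction and stays where left. At angle a the bar points from the hinge post along (-sin a, -cos a) of the module's x, y. Bar: 20 mm wide, underside 65 mm and top 77 mm above the bench.
- bar_knob (a point): Half-way up the black round upright peg on the bar (16 mm diameter, 36 mm tall, from 77 to 113 mm above the bench), 120 mm from the hinge axis. Pinch or push it to swing the bar. The point's y axis lies along the bar, pointing to the hinge.
- pin (a joint): How far the sprung pin has been driven, m: 0 = 14 mm proud of the bar, 0.014 = flush with the bar's top (77 mm above the bench) and against its stop. Starts at 0 to 0.003. It resists with 12 to 15 N and stays where it is left. A tap counts when the mallet moves it faster than 30 mm/s.
- pin_top (a point): Centre of the brass pin's flat top, 14 mm diameter, 170 mm from the hinge axis at the free end of the bar (round pad of 16 mm radius); 91 mm above the bench at joint value 0, 77 mm when flush.
- pin_head: The brass pin itself, 14 mm diameter, upright.
- cradle: Black mallet cradle, fixed to the bench, 190 x 70 x 8 mm base with a low square fence (18 mm above the bench, 44 mm wide inside) for the head and, 110 mm from it, a notch (26 mm wide, cheeks to 44 mm above the bench, floor at 29 mm) for the handle. Origin on the bench under its middle; x runs along the mallet from handle to head.
- cradle_place (a point): Where the centre of the mallet's head belongs: 40 mm above the bench, 55 mm along the cradle's +x from its middle. The head has 4 mm of play.
- mallet: Soft-faced mallet, 0.32 kg, held in the cradle with its head upright and handle level. Origin at the centre of the head's lower face; x points from handle to head, z up.
- mallet_head (a point): Centre of the mallet's head: upright cylinder, 36 mm diameter, 64 mm tall, orange nylon faces at both ends; the striking face is 32 mm below this point. x points from handle to head, z up.
- mallet_grip (a point): Grip point on the wooden handle, 55 mm from the head's axis and level with the head's centre; handle 20 mm wide (y), 22 mm high, reaching from the head to 147 mm behind the head's axis. Axes as mallet_head. At rest in the cradle it is 40 mm above the bench.
- amber_bottle: Bystander: amber bottle, radius 26, height 110 mm; origin under its middle.
- white_jar: Bystander: white jar with blue cap, radius 32, height 75 mm; origin under its middle.
- cuvette_tray: Bystander: blue divided tray 120 x 70 x 30 mm; origin under its middle.
- screwdriver: Bystander: red-handled screwdriver 200 mm long lying on the bench along its x; origin under its middle.
- reagent_pot: Bystander: small white pot with red cap, radius 22, height 60 mm; origin under its middle.
- wrench: Bystander: steel wrench 150 mm long lying on the bench along its x; origin under its middle.
- beaker: Bystander: clear plastic beaker, radius 32, height 80 mm; origin under its middle.
Things that resemble listed ones, but are neither listed nor needed, are in the scene too. Of the things like the mallet, leave any that is green or pink; of the rest the larger one is meant.

How it is judged:
By the outcome, as a careful person would: the job done as asked, in the order asked, and still so for the second after the job is handed in, with the robot touching nothing.
It also fails if it takes over 64 s, if anything falls off the work surface, if the arm or the gripper's body presses on something with over 40 N, if the wrist force passes 120 N, or if a joint passes its speed limit or range.

## Working session

There is one attempt and no reset: what is moved stays moved. The work goes in short steps, Python scripts to look and compute and a tool call to move; the robot and the scene stay as the last step left them, time stands still between calls to the robot, and variables do not carry over. Pictures are saved under pics/ and viewed, at most 10 in all, crops included, and the job is handed in when it is done.

Besides the shell and the picture viewer there is one more tool, called after ">>>" as name([rows], argument=value, ...), one row to a line, values as JSON. jog_arm: Moves the arm, as the interface text tells. Its arguments: {"type":"object","properties":{"moves":{"type":"array"}},"required":["moves"]}

```bash
mkdir -p pics
cat > h.py <<'E'
import numpy as np, cv2
from scipy.spatial.transform import Rotation as R
from plant import robot
def rot(q): return R.from_quat([q[1],q[2],q[3],q[0]])
def snap(n):
    im=robot.get_image(n); 
    np.savez('last_'+n,**{k:im[k] for k in im}); return im
def world(im):
    v,u=np.mgrid[0:420,0:560]; d=im['depth']
    p=np.stack([(u-im['cx'])/im['fx']*d,-(v-im['cy'])/im['fy']*d,-d],-1)
    return rot(im['orientation']).apply(p.reshape(-1,3)).reshape(420,560,3)+np.array(im['origin'])
def save(im,f,crop=None,s=1):
    a=cv2.cvtColor(im['pixels'],cv2.COLOR_RGB2BGR)
    if crop: a=a[crop[0]:crop[1],crop[2]:crop[3]]
    cv2.imwrite('pics/'+f,cv2.resize(a,None,fx=s,fy=s))
E
python3 - <<'E'
from h import *
a=snap('top');b=snap('side');save(a,'top1.png',None,1.4);save(b,'side1.png',None,1.4)
for i in (a,b): print(i['origin'],i['orientation'],i['fx'],[k for k in i])
s=robot.get_state();print(s['t'],s['position'],s['orientation'],s['finger_gap'],robot.grip_point_offset)
E
```

```text
[0.36089158 0.0907155  1.5918757 ] [ 0.71265717  0.0378586  -0.03947018 -0.69937729] 499.0540392757633 ['pixels', 'depth', 'fx', 'fy', 'cx', 'cy', 'origin', 'orientation']
[0.02237772 1.02589922 1.09157775] [-0.21744163 -0.0981356   0.38739925  0.89051129] 428.06093876093115 ['pixels', 'depth', 'fx', 'fy', 'cx', 'cy', 'origin', 'orientation']
0.1 [ 0.15007073 -0.60624939  0.22606483] [-6.69083609e-04  9.92646155e-01  1.21050163e-01 -1.47022063e-04] 0.0915048404481819 0.0188
```

View pics/top1.png

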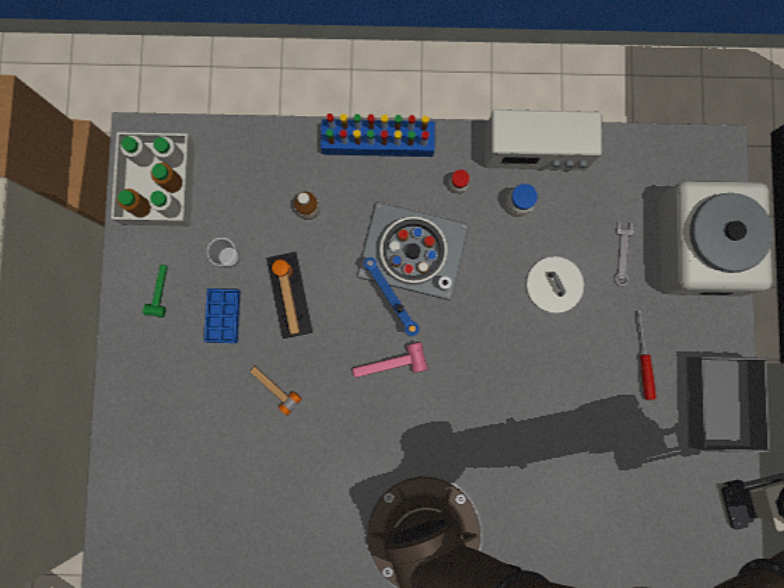

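View pics/side1.png

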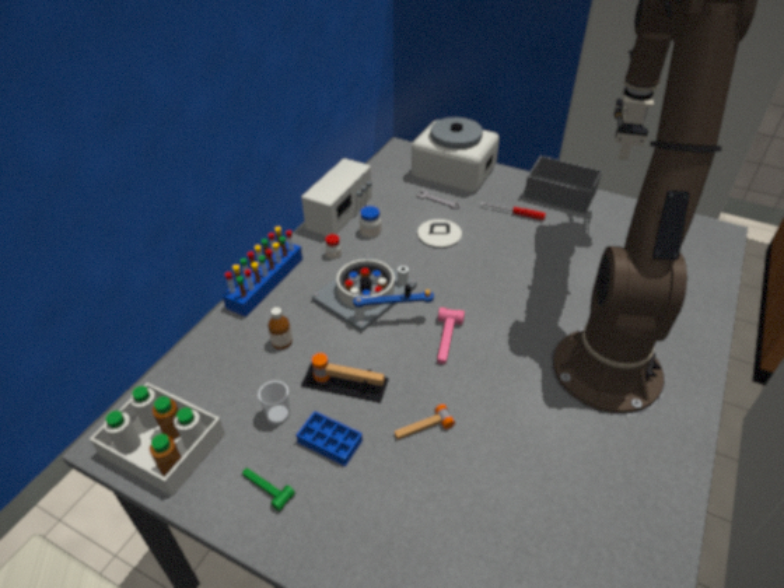

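The top view (at 1.4x) shows the cover at (555,284) with its handle at its centre, the well at (413,250), and the keeper at (445,283). The hinge is at (369,262), the knob at (400,308) and the pin at (411,328). The mallet's head is at (281,268) in its cradle and its handle end at (295,332). The side view agrees with this.

```bash
cat > m.py <<'E'
from h import *
im=dict(np.load('last_top.npz')); W=world(im); hsv=cv2.cvtColor(im['pixels'],cv2.COLOR_RGB2HSV)
v,u=np.mgrid[0:420,0:560]
def reg(x,y,r): return np.hypot(u-x/1.4,v-y/1.4)<r/1.4
def circ(P):
    A=np.c_[2*P[:,:2],np.ones(len(P))]; s=np.linalg.lstsq(A,(P[:,:2]**2).sum(1),rcond=None)[0]
    return s[:2],np.sqrt(s[2]+s[:2]@s[:2])
def ax(P):
    c=P[:,:2].mean(0); w,e=np.linalg.eigh(np.cov((P[:,:2]-c).T)); return c,np.degrees(np.arctan2(e[1,1],e[0,1])),2*np.sqrt(3*w)
z=W[...,2]
m=reg(555,284,34)&(z>.004); print('cover z',np.percentile(z[m],[10,50,90,99]),W[m&(z<.015)].mean(0))
m2=m&(z<.016);e=m2&~cv2.erode(m2.astype(np.uint8),np.ones((3,3))).astype(bool); P=W[e];c0=W[m].mean(0)[:2];P=P[np.hypot(*(P[:,:2]-c0).T)>.05];print('cover circ',circ(P))
h=m&(z>.02);print('handle',h.sum(),ax(W[h]),z[h].max())
m=reg(413,250,42)&(abs(z-.062)<.004); P=W[m];
for k in range(4):
    c,r=circ(P);P=P[abs(np.hypot(*(P[:,:2]-c).T)-.072)<.007-.001*k]
print('well',c,r,len(P))
for n,x,y,rr in(('keeper',445,283,9),):
    m=reg(x,y,rr)&(abs(z-.065)<.006);print(n,m.sum(),W[m].mean(0),z[m].max())
hh,s,val=hsv[...,0],hsv[...,1],hsv[...,2]
bl=(hh>100)&(hh<125)&(s>130)
m=bl&reg(390,297,50)&(z>.055)&(z<.09);print('bar',m.sum(),ax(W[m]),np.median(z[m]))
m=reg(400,308,14)&(z>.095);print('knob',m.sum(),W[m].mean(0),z[m].max())
m=reg(411,328,9)&(hh<28)&(s>100);print('pin',m.sum(),W[m].mean(0),z[m].max())
m=reg(281,268,14)&(hh<14)&(s>150)&(z>.06);print('head',m.sum(),W[m].mean(0),z[m].max(),circ(W[m&~cv2.erode(m.astype(np.uint8),np.ones((3,3))).astype(bool)]))
m=reg(289,305,32)&(hh<25)&(s>80)&(z>.035)&(z<.058);print('handle',m.sum(),ax(W[m]),np.median(z[m]))
m=reg(289,294,55)&(val<60)&(s<120)&(z<.025)&(z>.003);print('cradle',m.sum(),ax(W[m]))
b=reg(640,150,30);print('bench z',np.median(z[reg(330,400,15)]))
E
python3 m.py
```

```text
cover z [0.00511306 0.00831133 0.01521199 0.04782833] [ 0.55579567 -0.29014048  0.00818696]
cover circ (array([ 0.55583031, -0.28950137]), np.float64(0.06017578978638229))
handle 87 (array([ 0.53629531, -0.24997088]), np.float64(117.21888411651224), array([0.05755345, 0.45365461])) 1.591875704212602
well [0.62270702 0.03602412] 0.07164013555527098 215
keeper 59 [ 0.54954893 -0.03369223  0.06435051] 0.07066793880604694
bar 360 (array([0.51597632, 0.0834454 ]), np.float64(-146.5497162594585), array([0.02223695, 0.20080402])) 0.07638606558049787
knob 23 [0.48654489 0.06474445 0.11063943] 0.11640188957896958
pin 17 [0.44547428 0.03627072 0.08692444] 0.09319275047897713
head 56 [0.57474574 0.32828443 0.07099465] 0.07827552651750969 (array([0.57486591, 0.32895441]), np.float64(0.013637738124888292))
handle 278 (array([0.49658478, 0.30900346]), np.float64(-166.66936459245488), array([0.02049867, 0.13188237])) 0.05017783241642981
cradle 701 (array([0.51982107, 0.31052567]), np.float64(-167.4259237627933), array([0.08091563, 0.19556307]))
bench z 5.374396132595827e-05
```

```bash
cat >> m.py <<'E'
print('----')
m=reg(555,284,34)&(z>.004)&(z<.06); h=m&(z>.02);print('handle',h.sum(),ax(W[h]),z[h].max())
d=m&(z<.013);print('disc',W[d].mean(0)); h=m&(z>.03);print('htop',h.sum(),ax(W[h]))
E
python3 m.py | sed -n '/----/,$p'
cat > to.py <<'E'
# rows needed from current pose to TCP target x y z yaw(deg of tool x)
from h import *; import sys
def main(x,y,z,yaw):
    s=robot.get_state(); r=rot(s['orientation']); T=R.from_euler('z',yaw,degrees=True)*R.from_euler('x',180,degrees=True)
    c=[r, r*R.from_euler('z',180,degrees=True)]
    d=r.inv().apply(np.array([x,y,z])-s['position'])/.03
    w=(r.inv()*T).as_rotvec(degrees=True)/10; w2=(r.inv()*T*R.from_euler('z',180,degrees=True)).as_rotvec(degrees=True)/10
    print('shift units (tool now)',d.round(2),'turn',w.round(2),'or',w2.round(2)); 
    d2=T.inv().apply(np.array([x,y,z])-s['position'])/.03; print('shift after turn',d2.round(2))
    print('t',round(s['t'],2),'pos',np.round(s['position'],4),'q',np.round(s['qpos'],2),'F',np.round(s['ft_force'],1),'gap',s['finger_gap'])
main(*map(float,sys.argv[1:]))
E
python3 to.py .556 -.290 .2 32
```

```text
----
handle 78 (array([ 0.5565342 , -0.28928084]), np.float64(-151.29781752973696), array([0.01196539, 0.06084333])) 0.04891122187855146
disc [ 0.55624446 -0.28991784  0.00792721]
htop 69 (array([ 0.55651762, -0.28979671]), np.float64(-151.62159557794476), array([0.0117511 , 0.05685996]))
shift units (tool now) [15.67 -6.98  0.88] turn [-0.01 -0.   -1.81] or [-0.000e+00  1.000e-02  1.619e+01]
shift after turn [17.06 -1.77  0.87]
t 0.1 pos [ 0.1501 -0.6062  0.2261] q [ 1.23  0.44  0.02  1.57 -0.01  1.13 -0.08] F [0.4 0.4 0.2] gap 0.0915048404481819
```

>>> jog_arm([
  [1, -0.44, 0.05, 0, 0, 0, 1],
  [1, -0.44, 0.05, 0, 0, 0, 1],
  [1, -0.44, 0.05, 0, 0, 0, 1],
  [1, -0.44, 0.05, 0, 0, 0, 1],
  [1, -0.44, 0.05, 0, 0, 0, 1],
  [1, -0.44, 0.05, 0, 0, 0, 1],
  [1, -0.44, 0.05, 0, 0, 0, 1],
  [1, -0.44, 0.05, 0, 0, 0, 1],
  [1, -0.44, 0.05, 0, 0, 0, 1],
  [1, -0.44, 0.05, 0, 0, 0, 1],
])

```text
t: 1.35
position: [0.4103, -0.4056, 0.2113]
orientation: [-0.0, 0.993, 0.121, -0.0]
ft_force: [-0.3, -0.9, -1.0]
finger_gap: 0.092
grasp_force: 0.0
```

>>> jog_arm([
  [1, -0.44, 0.05, 0, 0, 0, 0.6],
  [1, -0.44, 0.05, 0, 0, 0, 0.6],
  [1, -0.44, 0.05, 0, 0, 0, 0.6],
  [1, -0.44, 0.05, 0, 0, 0, 0.6],
  [1, -0.44, 0.05, 0, 0, 0, 0.6],
  [0.5, -0.4, 0.05, 0, 0, -0.7, 0.6],
  [0, 0, 0, 0, 0, -0.8, 0.6],
  [0, 0, 0, 0, 0, 0, 0.6],
  [0, 0, 0, 0, 0, 0, 0.6],
])

```text
t: 2.48
position: [0.5507, -0.2915, 0.2025]
orientation: [-0.0, 0.969, 0.248, -0.0]
ft_force: [0.1, -0.1, 0.0]
finger_gap: 0.0551
grasp_force: 0.0
```

```bash
python3 to.py .5564 -.2897 .016 28.5; python3 -c "
from h import *
a=snap('wrist');save(a,'w1.png')"
```

```text
shift units (tool now) [0.2  0.04 6.22] turn [-0.    0.    0.02] or [ -0.    -0.   -17.98]
shift after turn [0.19 0.04 6.22]
t 2.48 pos [ 0.5507 -0.2915  0.2025] q [ 0.52  0.46 -0.18  1.6   0.09  1.09 -0.75] F [ 0.1 -0.1  0. ] gap 0.05505514073662529
```

View pics/w1.png

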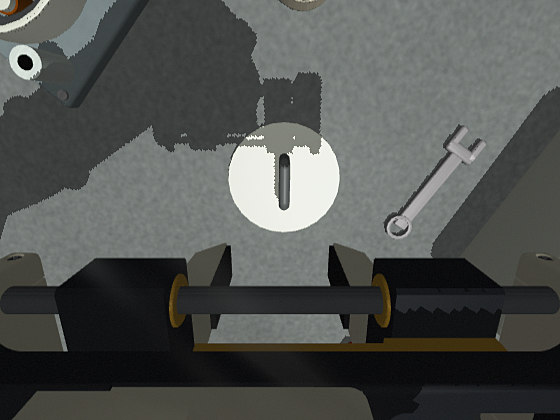

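The wrist view shows the handle at (284,181), aligned with the finger gap, whose centre is about column 282. I'll descend and grip.

>>> jog_arm([
  [0.2, 0.04, 1, 0, 0, 0, 0.6],
  [0, 0, 1, 0, 0, 0, 0.6],
  [0, 0, 1, 0, 0, 0, 0.6],
  [0, 0, 1, 0, 0, 0, 0.6],
  [0, 0, 1, 0, 0, 0, 0.6],
  [0, 0, 0.6, 0, 0, 0, 0.6],
  [0, 0, 0.6, 0, 0, 0, 0.6],
  [0, 0, 0, 0, 0, 0, 0],
  [0, 0, 0, 0, 0, 0, 0],
  [0, 0, 0, 0, 0, 0, 0],
])

```text
t: 3.78
position: [0.5576, -0.2895, 0.0177]
orientation: [0.001, 0.968, 0.25, 0.001]
ft_force: [-0.1, -0.1, 0.8]
finger_gap: 0.0293
grasp_force: 0.0
```

>>> jog_arm([
  [0, 0, 0, 0, 0, 0, 0],
  [0, 0, 0, 0, 0, 0, 0],
  [0, 0, -1, 0, 0, 0, 0],
  [0, 0, -1, 0, 0, 0, 0],
  [0, 0, -1, 0, 0, 0, 0],
  [0, 0, -1, 0, 0, 0, 0],
  [0, 0, -0.5, 0, 0, 0, 0],
])

```text
t: 4.65
position: [0.5573, -0.2893, 0.1532]
orientation: [0.0, 0.968, 0.25, 0.001]
ft_force: [0.8, -0.8, -1.3]
finger_gap: 0.0111
grasp_force: 30.0
```

```bash
python3 to.py .6227 .036 .12 77
```

```text
shift units (tool now) [ 7.15 -8.44  1.1 ] turn [ 0.01 -0.   -4.81] or [-0.000e+00 -1.000e-02  1.319e+01]
shift after turn [11.06 -0.32  1.11]
t 4.65 pos [ 0.5573 -0.2893  0.1532] q [ 0.51  0.51 -0.18  1.64  0.1   0.99 -0.76] F [ 0.8 -0.8 -1.3] gap 0.01114326200595037
```

>>> jog_arm([
  [0.8, -0.9, 0, 0, 0, 0, 0],
  [0.8, -0.94, 0, 0, 0, 0, 0],
  [0.8, -0.94, 0, 0, 0, 0, 0],
  [0.8, -0.94, 0, 0, 0, 0, 0],
  [0.8, -0.94, 0, 0, 0, 0, 0],
  [0.8, -0.94, 0, 0, 0, 0, 0],
  [0.8, -0.94, 0, 0, 0, 0, 0],
  [0.8, -0.94, 0, 0, 0, 0, 0],
  [0.75, -0.94, 0, 0, 0, 0, 0],
])

```text
t: 5.78
position: [0.6222, 0.0368, 0.1508]
orientation: [-0.0, 0.968, 0.25, -0.001]
ft_force: [-0.5, -0.3, -2.3]
finger_gap: 0.0107
grasp_force: 30.0
```

>>> jog_arm([
  [0, 0, 0, 0, 0, -0.8, 0],
  [0, 0, 0, 0, 0, -0.8, 0],
  [0, 0, 0, 0, 0, -0.8, 0],
  [0, 0, 0, 0, 0, -0.8, 0],
  [0, 0, 0, 0, 0, -0.8, 0],
  [0, 0, 0, 0, 0, -0.8, 0],
  [0, 0, 0, 0, 0, 0, 0],
  [0, 0, 0, 0, 0, 0, 0],
])

```text
t: 6.78
position: [0.6224, 0.0355, 0.1512]
orientation: [-0.0, 0.784, 0.621, -0.0]
ft_force: [0.6, -0.8, -2.1]
finger_gap: 0.0108
grasp_force: 30.0
```

```bash
python3 to.py .6227 .036 .12 77; python3 -c "
from h import *
a=snap('wrist');save(a,'w2.png')"
```

```text
shift units (tool now) [0.02 0.01 1.04] turn [-0.    0.   -0.03] or [0.000e+00 1.000e-02 1.797e+01]
shift after turn [0.02 0.01 1.04]
t 6.78 pos [0.6224 0.0355 0.1512] q [ 0.14  0.54 -0.43  1.64  0.25  1.02 -0.59] F [ 0.6 -0.8 -2.1] gap 0.010832748100387852
```

View pics/w2.png

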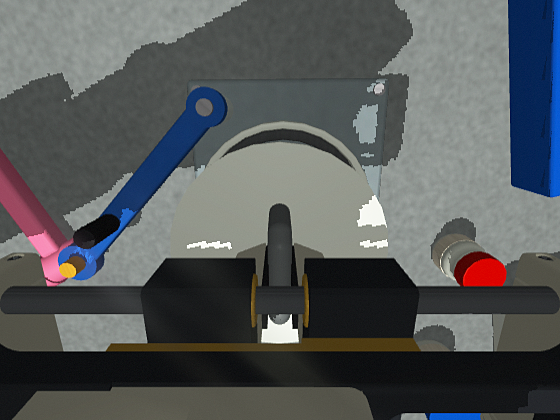

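The wrist view shows the cover disc, with its edge near (280,142), and the far arc of the well rim behind it. I'll fit both circles from depth.

```bash
cat > fit.py <<'E'
from h import *
from scipy.optimize import least_squares
im=dict(np.load('last_wrist.npz'));W=world(im);z=W[...,2];v,u=np.mgrid[0:420,0:560]
def fitc(P,r,c0):
    s=least_squares(lambda c:np.hypot(P[:,0]-c[0],P[:,1]-c[1])-r,c0,loss='soft_l1',f_scale=.001);return s.x,np.std(s.fun)
h0=np.median(z[(abs(u-280)<20)&(v>150)&(v<190)]);print('disc top z',h0)
m=(abs(z-h0)<.006)&(u>170)&(u<395)&(v<250)&(v>120)
E=m&~cv2.erode(m.astype(np.uint8),np.ones((3,3))).astype(bool)
# outermost (top) pixel per column
P=np.array([W[np.argmax(m[:,c]),c] for c in range(185,375) if m[:,c].any()])
print('cover',fitc(P,.065,[.622,.036]),len(P))
m=(abs(z-.062)<.004)&(u>150)&(u<410)&(v<250)&(v>100)
P=W[m];P=P[abs(np.hypot(P[:,0]-.6227,P[:,1]-.036)-.072)<.012];print(len(P),P.mean(0))
print('rim mid',fitc(P,.072,[.622,.036]))
P=np.array([W[np.argmax(m[:,c]),c] for c in range(215,345) if m[:,c].any()]);print('rim outer',fitc(P,.075,[.622,.036]))
m=(abs(z-.065)<.003)
E
python3 fit.py
```

```text
disc top z 0.1420572924335948
cover (array([0.62147494, 0.03593182]), np.float64(0.0002031549188021907)) 190
1459 [0.64360222 0.0918369  0.06192204]
rim mid (array([0.62451395, 0.03521295]), np.float64(0.0017188460510171619))
rim outer (array([0.62458544, 0.03472925]), np.float64(0.0019855012852939787))
```

>>> jog_arm([
  [0, 0.07, 0.8, 0, 0, 0, 0],
  [0, 0, 0.8, 0, 0, 0, 0],
  [0, 0, 0.5, 0, 0, 0, 0],
  [0, 0, 0.2, 0, 0, 0, 0],
  [0, 0, 0.1, 0, 0, 0, 0],
  [0, 0, 0.1, 0, 0, 0, 0],
  [0, 0, 0.1, 0, 0, 0, 0],
  [0, 0, 0.05, 0, 0, 0, 0],
])

```text
t: 7.82
position: [0.6248, 0.035, 0.0723]
orientation: [0.0, 0.783, 0.622, 0.0]
ft_force: [-0.2, 0.8, -1.8]
finger_gap: 0.0112
grasp_force: 30.0
```

>>> jog_arm([
  [0, 0, 0.05, 0, 0, 0, 0],
  [0, 0, 0.05, 0, 0, 0, 0],
  [0, 0, 0, 0, 0, 0, 0],
])

```text
t: 8.2
position: [0.625, 0.035, 0.0707]
orientation: [0.001, 0.783, 0.622, 0.0]
ft_force: [-5.1, -1.6, 11.7]
finger_gap: 0.0109
grasp_force: 30.0
```

>>> jog_arm([
  [0, 0, -0.03, 0, 0, 0, 0.4],
  [0, 0, 0, 0, 0, 0, 0.4],
  [0, 0, 0, 0, 0, 0, 0.4],
  [0, 0, -1, 0, 0, 0, 0.4],
  [0, 0, -1, 0, 0, 0, 0.4],
  [0, 0, -1, 0, 0, 0, 0.4],
  [0, 0, -1, 0, 0, 0, 0.4],
  [0, 0, 0, 0, 0, 0, 0.3],
])

```text
t: 9.2
position: [0.6262, 0.0356, 0.1926]
orientation: [0.001, 0.783, 0.622, 0.002]
ft_force: [-0.0, 0.2, -0.5]
finger_gap: 0.0309
grasp_force: 0.0
```

```bash
python3 to.py .4865 .0647 .19 57
python3 - <<'E'
from h import *
a=snap('wrist');save(a,'w3.png')
W=world(a);z=W[...,2]
for rr in (.05,.06):
  for k in range(0,360,30):
    p=np.array([.6238,.0354])+rr*np.array([np.cos(np.radians(k)),np.sin(np.radians(k))])
    m=(np.hypot(W[...,0]-p[0],W[...,1]-p[1])<.004)&(z<.1); print(k,m.sum(),round(float(np.median(z[m])),4) if m.any() else '',end=' | ')
  print()
E
```

```text
shift units (tool now) [-0.11 -4.75  0.07] turn [ 0.02 -0.01  1.99] or [  0.02   0.03 -16.01]
shift after turn [-1.72 -4.43  0.09]
t 9.2 pos [0.6262 0.0356 0.1926] q [ 0.15  0.51 -0.44  1.59  0.23  1.1  -0.57] F [-0.   0.2 -0.5] gap 0.030855487837719544
0 52 0.0617 | 30 58 0.0618 | 60 57 0.0619 | 90 60 0.0623 | 120 58 0.0624 | 150 52 0.062 | 180 48 0.0618 | 210 45 0.062 | 240 45 0.0618 | 270 44 0.0616 | 300 43 0.0616 | 330 46 0.0612 | 
0 54 0.0616 | 30 56 0.0619 | 60 63 0.0622 | 90 59 0.0623 | 120 61 0.0625 | 150 54 0.0622 | 180 47 0.0621 | 210 45 0.0618 | 240 42 0.0615 | 270 43 0.0615 | 300 34 0.0613 | 330 45 0.0618 |
```

View pics/w3.png

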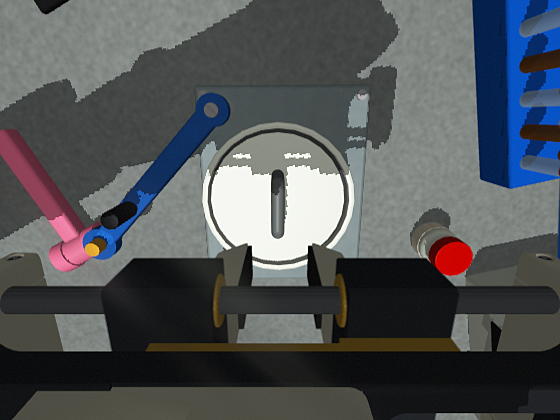

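The cover sits flat in the rim: its top reads 62 mm all round, and an even gap ring shows at (278,190). The knob is at about (118,212), the pin at (95,246) and the hinge at (211,108).

```bash
cat > k.py <<'E'
from h import *
im=dict(np.load('last_wrist.npz'));W=world(im);z=W[...,2]
d=np.hypot(W[...,0]-.4865,W[...,1]-.0647)
m=(d<.02)&(abs(z-.113)<.004);print('knob top',m.sum(),W[m].mean(0) if m.any() else '')
hsv=cv2.cvtColor(im['pixels'],cv2.COLOR_RGB2HSV);d=np.hypot(W[...,0]-.4455,W[...,1]-.036)
m=(d<.02)&(hsv[...,0]<28)&(hsv[...,1]>100)&(z>.084)&(z<.1);print('pin',m.sum(),W[m].mean(0),np.percentile(z[m],[10,50,90]))
d=np.hypot(W[...,0]-.5873,W[...,1]-.1314);m=(d<.02)&(abs(z-.077)<.006);print('hinge pad',m.sum(),W[m].mean(0))
d=np.hypot(W[...,0]-.6238,W[...,1]-.0354);m=(d>.068)&(d<.077)&(abs(z-.062)<.003)
from scipy.optimize import least_squares
P=W[m];print('rim',least_squares(lambda c:np.hypot(P[:,0]-c[0],P[:,1]-c[1])-.072,[.6238,.0354]).x,m.sum())
E
python3 k.py
```

```text
knob top 301 [0.49036642 0.06454985 0.11276375]
pin 204 [0.44906098 0.03700343 0.08887334] [0.08639888 0.08933141 0.09041956]
hinge pad 1130 [0.58691931 0.12906812 0.07775677]
rim [0.62463278 0.03572536] 2472
```

>>> jog_arm([
  [0, 0, 0, 0, 0, 1, 0.35],
  [0, 0, 0, 0, 0, 1, 0.35],
  [-0.42, -0.97, 0, 0, 0, 0, 0.35],
  [-0.42, -0.97, 0, 0, 0, 0, 0.35],
  [-0.42, -0.97, 0, 0, 0, 0, 0.35],
  [-0.42, -0.97, 0, 0, 0, 0, 0.35],
  [0, -0.48, 0, 0, 0, 0, 0.35],
  [0, 0, 0, 0, 0, 0, 0.35],
])

```text
t: 10.25
position: [0.4873, 0.0649, 0.1898]
orientation: [-0.0, 0.879, 0.477, -0.0]
ft_force: [0.5, 0.4, -0.5]
finger_gap: 0.0327
grasp_force: 0.0
```

```bash
python3 to.py .489 .0647 .09 57
```

```text
shift units (tool now) [0.03 0.05 3.33] turn [-0.  0. -0.] or [ 0.  0. 18.]
shift after turn [0.03 0.05 3.33]
t 10.25 pos [0.4873 0.0649 0.1898] q [ 0.09  0.29 -0.41  1.91  0.14  0.96 -0.96] F [ 0.5  0.4 -0.5] gap 0.03268340328444267
```

>>> jog_arm([
  [0.03, 0.05, 0.85, 0, 0, 0, 0.35],
  [0, 0, 0.85, 0, 0, 0, 0.35],
  [0, 0, 0.85, 0, 0, 0, 0.35],
  [0, 0, 0.75, 0, 0, 0, 0.35],
  [-0.1, 0.5, 0, 0, 0, 0, 0.35],
  [-0.15, 0.5, 0, 0, 0, 0, 0.35],
  [-0.05, 0.5, 0, 0, 0, 0, 0.35],
  [0.02, 0.5, 0, 0, 0, 0, 0.35],
  [0.08, 0.4, 0, 0, 0, 0, 0.35],
  [0.1, 0.3, 0, 0, 0, 0, 0.35],
])

```text
t: 11.5
position: [0.5566, 0.0172, 0.0913]
orientation: [0.0, 0.879, 0.476, 0.0]
ft_force: [-2.2, -0.0, -0.0]
finger_gap: 0.0317
grasp_force: 0.6
```

>>> jog_arm([
  [0.05, 0.25, 0, 0, 0, 0, 0.35],
  [0.03, 0.15, 0, 0, 0, 0, 0.35],
  [0, 0, 0, 0, 0, 0, 0.35],
])

```text
t: 11.88
position: [0.5674, 0.0131, 0.0912]
orientation: [0.0, 0.879, 0.477, 0.0]
ft_force: [-0.4, 0.1, -0.8]
finger_gap: 0.0322
grasp_force: 0.0
```

```bash
cat > bar.py <<'E'
from h import *
im=snap('top');W=world(im);z=W[...,2];hsv=cv2.cvtColor(im['pixels'],cv2.COLOR_RGB2HSV)
hh,s=hsv[...,0],hsv[...,1]
near=np.hypot(W[...,0]-.56,W[...,1]-.03)<.14
b=near&(hh>100)&(hh<125)&(s>130)&(z>.068)&(z<.085);P=W[b][:,:2]
w=cv2.fitLine(P.astype(np.float32),cv2.DIST_HUBER,0,.01,.01).ravel();print('bar dir',np.degrees(np.arctan2(w[1],w[0])),b.sum(),P.min(0),P.max(0))
p=near&(hh>12)&(hh<28)&(s>100)&(z>.06)&(z<.1);print('pin',p.sum(),W[p].mean(0) if p.any() else '',z[p])
E
python3 bar.py; python3 to.py .5603 .0145 .09 57
```

```text
bar dir 75.93698 153 [0.56268939 0.06508114] [0.59938878 0.1421001 ]
pin 0  []
shift units (tool now) [-0.08 -0.22  0.04] turn [ 0.   -0.   -0.01] or [-0.   -0.   17.99]
shift after turn [-0.08 -0.22  0.04]
t 11.93 pos [0.5671 0.013  0.0912] q [ 0.13  0.52 -0.35  1.84  0.23  0.82 -0.91] F [ 0.6 -0.1 -0.1] gap 0.03242163733901223
```

>>> jog_arm([
  [0, 0.1, 0, 0, 0, 0, 0.35],
  [0.02, 0.1, 0, 0, 0, 0, 0.35],
  [0, 0, 0, 0, 0, 0, 0.35],
])

```text
t: 12.3
position: [0.5712, 0.0109, 0.091]
orientation: [-0.001, 0.879, 0.477, -0.001]
ft_force: [-5.0, 3.8, 3.2]
finger_gap: 0.032
grasp_force: 2.6
```

>>> jog_arm([
  [0, 0.07, 0, 0, 0, 0, 0.35],
  [0, 0, 0, 0, 0, 0, 0.35],
])

```text
t: 12.55
position: [0.5714, 0.0108, 0.0909]
orientation: [-0.002, 0.879, 0.477, -0.002]
ft_force: [-9.7, 4.9, 7.4]
finger_gap: 0.0322
grasp_force: 5.7
```

>>> jog_arm([
  [0, -0.29, 0, 0, 0, 0, 0.35],
  [0, 0, -0.5, 0, 0, 0, 0.35],
  [0, 0, -1, 0, 0, 0, 0.35],
  [0, 0, -1, 0, 0, 0, 0.35],
  [0, 0, -1, 0, 0, 0, 0.5],
  [0, 0, 0, 0, 0, 1, 0.6],
  [0, 0, 0, 0, 0, 1, 0.6],
  [0, 0, 0, 0, 0, 1, 0.6],
  [0, 0, 0, 0, 0, 1, 0.6],
  [0, 0, 0, 0, 0, 0.37, 0.6],
])

```text
t: 13.8
position: [0.5674, 0.0135, 0.1975]
orientation: [0.0, 0.994, 0.113, 0.001]
ft_force: [0.5, -0.2, 0.1]
finger_gap: 0.0551
grasp_force: 0.0
```

```bash
python3 to.py .5213 .3159 .2 13.3
```

```text
shift units (tool now) [  0.76 -10.17  -0.09] turn [ 0.   -0.01 -0.03] or [-2.000e-02 -1.000e-02  1.797e+01]
shift after turn [  0.82 -10.16  -0.08]
t 13.8 pos [0.5674 0.0135 0.1975] q [ 0.04  0.38 -0.21  1.74  0.09  1.03 -1.55] F [ 0.5 -0.2  0.1] gap 0.05512716771830385
```

>>> jog_arm([
  [0.08, -1, 0, 0, 0, 0, 0.6],
  [0.08, -1, 0, 0, 0, 0, 0.6],
  [0.08, -1, 0, 0, 0, 0, 0.6],
  [0.08, -1, 0, 0, 0, 0, 0.6],
  [0.08, -1, 0, 0, 0, 0, 0.6],
  [0.08, -1, 0, 0, 0, 0, 0.6],
  [0.08, -1, 0, 0, 0, 0, 0.6],
  [0.08, -1, 0, 0, 0, 0, 0.6],
  [0.08, -1, 0, 0, 0, 0, 0.6],
  [0.08, -1, 0, 0, 0, -0.03, 0.6],
])

```text
t: 15.05
position: [0.5222, 0.3122, 0.1975]
orientation: [-0.0, 0.993, 0.117, 0.001]
ft_force: [-0.3, -0.4, 0.6]
finger_gap: 0.0554
grasp_force: 0.0
```

>>> jog_arm([
  [0, -0.1, 0, 0, 0, 0, 0.6],
  [0, 0, 0, 0, 0, 0, 0.6],
])

```text
t: 15.3
position: [0.5215, 0.3137, 0.1968]
orientation: [0.0, 0.993, 0.117, 0.0]
ft_force: [0.5, 0.5, 0.4]
finger_gap: 0.0552
grasp_force: 0.0
```

```bash
python3 to.py .5213 .3159 .021 13.3; python3 bar.py
cat > mal.py <<'E'
from h import *
a=snap('wrist');save(a,'w4.png');W=world(a);z=W[...,2];hsv=cv2.cvtColor(a['pixels'],cv2.COLOR_RGB2HSV);h,s=hsv[...,0],hsv[...,1]
near=np.hypot(W[...,0]-.53,W[...,1]-.315)<.14
m=near&(h<25)&(s>80)&(z>.045)&(z<.056)
P=W[m];w=cv2.fitLine(P[:,:2].astype(np.float32),cv2.DIST_HUBER,0,.01,.01).ravel();print('handle dir',np.degrees(np.arctan2(w[1],w[0])),w[2:],m.sum(),np.median(P[:,2]))
m=near&(h<14)&(s>150)&(z>.066)&(z<.08);P=W[m];c,r=cv2.minEnclosingCircle(P[:,:2].astype(np.float32));print('head',P.mean(0),c,r,m.sum())
E
python3 mal.py
```

```text
shift units (tool now) [ 0.01 -0.08  5.86] turn [ 0.   -0.01  0.02] or [ 1.000e-02  0.000e+00 -1.798e+01]
shift after turn [ 0.01 -0.07  5.86]
t 15.3 pos [0.5215 0.3137 0.1968] q [-0.43  0.45 -0.28  1.64  0.14  1.07 -2.09] F [0.5 0.5 0.4] gap 0.05518416721297788
bar dir 76.85059 375 [ 0.53455625 -0.0485795 ] [0.59910038 0.14213822]
pin 16 [ 0.54976694 -0.03538591  0.08810457] [0.08745623 0.08739367 0.09121134 0.09034379 0.0909299  0.09550426
 0.09063864 0.07790522 0.09246169 0.08978697 0.09178647 0.08761312
 0.07892692 0.08535327 0.08622966 0.08613203]
handle dir 13.369109 [0.4994892 0.309631 ] 2152 0.050907004306561976
head [0.57687792 0.32800086 0.07188805] (0.5768052339553833, 0.3280920684337616) 0.017866339534521103 1190
```

View pics/w4.png

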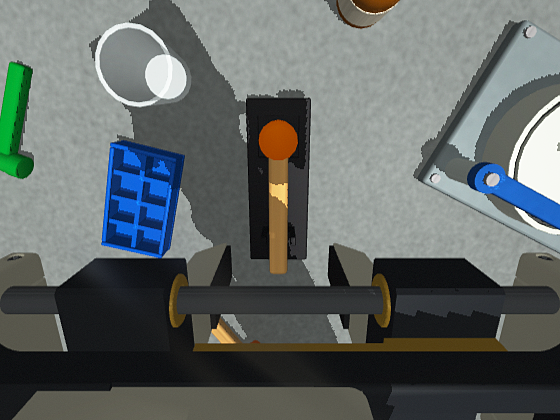

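The mallet's head shows at (277,140), with its handle centred between the fingers down to (278,272). The bar reads 76.9°, which is at its stop, and the pin is over the keeper. I'll descend to grip the mallet.

>>> jog_arm([
  [0.05, -0.05, 1, 0, 0, 0.02, 0.6],
  [0, 0, 1, 0, 0, 0, 0.6],
  [0, 0, 1, 0, 0, 0, 0.6],
  [0, 0, 1, 0, 0, 0, 0.6],
  [0, 0, 1, 0, 0, 0, 0.6],
  [0, 0, 0.5, 0, 0, 0, 0.6],
  [0, 0, 0.36, 0, 0, 0, 0.6],
  [0, 0, 0, 0, 0, 0, 0.4],
  [0, 0, 0, 0, 0, 0, 0],
  [0, 0, 0, 0, 0, 0, 0],
])

```text
t: 16.65
position: [0.5225, 0.3164, 0.0212]
orientation: [-0.0, 0.993, 0.116, 0.001]
ft_force: [-0.0, -0.7, -0.4]
finger_gap: 0.03
grasp_force: 0.0
```

>>> jog_arm([
  [0, 0, 0, 0, 0, 0, 0],
  [0, 0, 0, 0, 0, 0, 0],
])

```text
t: 16.9
position: [0.5223, 0.316, 0.0208]
orientation: [0.0, 0.993, 0.116, 0.0]
ft_force: [-1.4, -1.9, 4.8]
finger_gap: 0.0198
grasp_force: 29.9
```

>>> jog_arm([
  [0, 0, -0.5, 0, 0, 0, 0],
  [0, 0, -1, 0, 0, 0, 0],
  [0, 0, -1, 0, 0, 0, 0],
  [0, 0, -1, 0, 0, 0, 0],
  [0, 0, -1, 0, 0, 0, 0],
  [0, 0, -1, 0, 0, 0, 0],
  [0, 0, 0, 0, 0, 0, 0],
])

```text
t: 17.77
position: [0.5229, 0.3171, 0.1881]
orientation: [-0.001, 0.993, 0.116, 0.002]
ft_force: [0.5, 0.6, -2.5]
finger_gap: 0.0198
grasp_force: 29.9
```

```bash
python3 to.py .4973 -.0475 .15 13.4; cp mal.py mal2.py; sed -i "s/w4/w5/" mal2.py
cat > mal2.py <<'E'
from h import *
s=robot.get_state();a=snap('wrist');W=world(a);z=W[...,2];hsv=cv2.cvtColor(a['pixels'],cv2.COLOR_RGB2HSV);h,sa=hsv[...,0],hsv[...,1]
r=rot(s['orientation']);L=r.inv().apply((W-s['position']).reshape(-1,3)).reshape(W.shape)
near=(abs(L[...,0])<.09)&(abs(L[...,1])<.04)
m=near&(h<14)&(sa>150)&(L[...,2]<-.03)&(L[...,2]>-.08);P=L[m];c,rr=cv2.minEnclosingCircle(P[:,:2].astype(np.float32))
print('head in tool',c,rr,m.sum());A=np.c_[P[:,:2],np.ones(len(P))];k=np.linalg.lstsq(A,P[:,2],rcond=None)[0];print('top plane slope',k[:2],'z at centre',k@[c[0],c[1],1])
print('world',r.apply([c[0],c[1],-.05])+s['position'])
E
python3 mal2.py
```

```text
shift units (tool now) [-3.64 11.63  1.23] turn [-0.01 -0.02 -0.01] or [-0.04  0.02 17.99]
shift after turn [-3.65 11.62  1.27]
t 17.77 pos [0.5229 0.3171 0.1881] q [-0.43  0.46 -0.28  1.64  0.15  1.05 -2.1 ] F [ 0.5  0.6 -2.5] gap 0.01984512658304161
head in tool (0.05248982459306717, -0.0011579926358535886) 0.02137044444680214 3930
top plane slope [0.04670044 0.0215915 ] z at centre -0.050663352635582096
world [0.57353939 0.33016516 0.23835432]
```

>>> jog_arm([
  [-0.3, 0.97, 0, 0, 0, 0, 0],
  [-0.3, 0.97, 0, 0, 0, 0, 0],
  [-0.3, 0.97, 0, 0, 0, 0, 0],
  [-0.3, 0.97, 0, 0, 0, 0, 0],
  [-0.3, 0.97, 0, 0, 0, 0, 0],
  [-0.3, 0.97, 0, 0, 0, 0, 0],
  [-0.3, 0.97, 0, 0, 0, 0, 0],
  [-0.3, 0.97, 0, 0, 0, 0, 0],
  [-0.3, 0.97, 0, 0, 0, 0, 0],
  [-0.3, 0.97, 0, 0, 0, 0, 0],
])

```text
t: 19.08
position: [0.5001, 0.011, 0.1839]
orientation: [0.0, 0.993, 0.116, -0.001]
ft_force: [-0.1, -0.0, -3.4]
finger_gap: 0.0197
grasp_force: 29.9
```

>>> jog_arm([
  [-0.3, 0.97, 0, 0, 0, 0, 0],
  [-0.3, 0.97, 0, 0, 0, 0, 0],
  [0, 0, 0.7, 0, 0, 0, 0],
  [0, 0, 0.6, 0, 0, 0, 0],
  [0, 0, 0, 0, 0, 0, 0],
  [0, 0, 0, 0, 0, 0, 0],
])

```text
t: 19.82
position: [0.4971, -0.0485, 0.1463]
orientation: [-0.0, 0.993, 0.116, -0.0]
ft_force: [0.2, -0.1, -4.0]
finger_gap: 0.0197
grasp_force: 29.9
```

```bash
python3 to.py .4973 -.0475 .12 13.4; python3 mal2.py
python3 - <<'E'
from h import *
save(dict(np.load('last_wrist.npz')),'w5.png')
E
```

```text
shift units (tool now) [ 0.02 -0.03  0.88] turn [-0.    0.   -0.01] or [1.000e-02 0.000e+00 1.799e+01]
shift after turn [ 0.01 -0.03  0.88]
t 19.82 pos [ 0.4971 -0.0485  0.1463] q [ 0.14  0.33 -0.19  1.96  0.08  0.85 -1.43] F [ 0.2 -0.1 -4. ] gap 0.01972877178140943
head in tool (0.055674683302640915, 0.00013889906404074281) 0.018066877499222755 4011
top plane slope [0.0465889  0.02385455] z at centre -0.05056124056596503
world [ 0.55131944 -0.03577863  0.19624034]
```

View pics/w5.png

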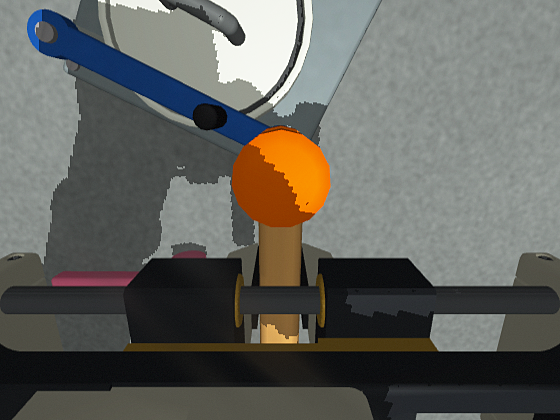

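>>> jog_arm([
  [0, 0, 0.5, 0, 0, 0, 0],
  [0, 0, 0.5, 0, 0, 0, 0],
  [0, 0, 0, 0, 0, 0, 0],
  [0, 0, 0.9, 0, 0, 0, 0],
  [0, 0, -0.9, 0, 0, 0, 0],
  [0, 0, 0, 0, 0, 0, 0],
])

```text
t: 20.62
position: [0.4987, -0.0486, 0.1176]
orientation: [0.0, 0.993, 0.116, 0.002]
ft_force: [0.4, -0.1, -3.3]
finger_gap: 0.0195
grasp_force: 30.0
```

>>> jog_arm([
  [0, 0, 1, 0, 0, 0, 0],
  [0, 0, 0, 0, 0, 0, 0],
])

```text
t: 20.88
position: [0.4964, -0.0486, 0.085]
orientation: [-0.0, 0.993, 0.116, -0.001]
ft_force: [-0.2, -0.5, -2.4]
finger_gap: 0.0202
grasp_force: 30.0
```

>>> jog_arm([
  [0, 0, -1, 0, 0, 0, 0],
  [0, 0, -1, 0, 0, 0, 0],
  [0, 0, 0, 0, 0, 0, 0],
])

```text
t: 21.25
position: [0.4988, -0.0485, 0.1487]
orientation: [0.0, 0.993, 0.116, 0.002]
ft_force: [1.1, 0.0, -4.4]
finger_gap: 0.0195
grasp_force: 30.0
```

```bash
python3 mal2.py
python3 - <<'E'
from h import *
w=dict(np.load('last_wrist.npz'))
b=snap('side'); s=robot.get_state(); print(s['position'])
A=cv2.cvtColor(b['pixels'],cv2.COLOR_RGB2BGR)[170:260,220:340];A=cv2.resize(A,(600,450),interpolation=cv2.INTER_CUBIC);cv2.imwrite('pics/s2.png',A)
W=world(b);z=W[...,2]
hsv=cv2.cvtColor(b['pixels'],cv2.COLOR_RGB2HSV);m=(np.hypot(W[...,0]-.5498,W[...,1]+.035)<.025)&(z>.06)&(z<.1)
print(m.sum()); q=m&(hsv[...,0]>10)&(hsv[...,0]<30)&(hsv[...,1]>100);print(q.sum(),z[q],W[q].mean(0))
q=m&(hsv[...,0]>100)&(hsv[...,0]<125);print('pad',q.sum(),np.percentile(z[q],[5,50,95]))
E
```

```text
head in tool (0.03233587369322777, 0.004390031099319458) 0.03911087289452553 5541
top plane slope [0.06548912 0.09621142] z at centre -0.057755199200037896
world [ 0.53108284 -0.04535188  0.19880416]
[ 0.49699974 -0.04866655  0.14623662]
59
1 [0.07384307] [ 0.54732652 -0.0330782   0.07384307]
pad 52 [0.063212   0.0728143  0.07540402]
```

View pics/s2.png

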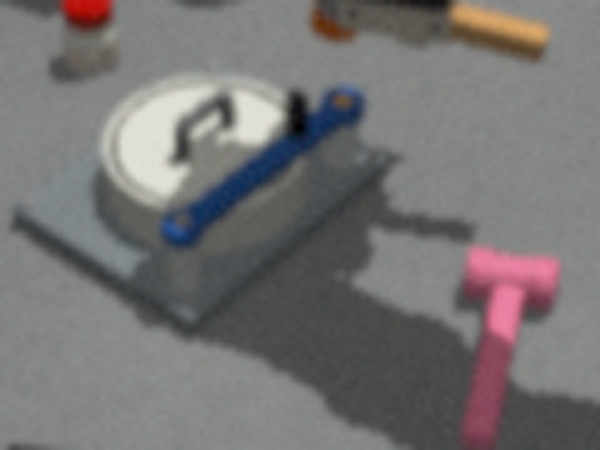

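The side crop shows the brass pin flush with the pad at (343,102). The cover is in place and the bar is across it. Next I'll check for tilt of the mallet in the grip and the exact pin height.

```bash
cat > tilt.py <<'E'
from h import *
s=robot.get_state();a=snap('wrist');W=world(a);hsv=cv2.cvtColor(a['pixels'],cv2.COLOR_RGB2HSV);h,sa=hsv[...,0],hsv[...,1]
r=rot(s['orientation']);L=r.inv().apply((W-s['position']).reshape(-1,3)).reshape(W.shape)
m=(abs(L[...,1])<.007)&(L[...,0]>.012)&(L[...,0]<.033)&(sa>60)&(L[...,2]<-.01)&(L[...,2]>-.045);P=L[m]
k=np.polyfit(P[:,0],P[:,2],1);print('handle top slope',np.degrees(np.arctan(k[0])),'z at x=.02',np.polyval(k,.02),m.sum())
m=(h<14)&(sa>150)&(L[...,2]<-.035)&(L[...,2]>-.08)&(abs(L[...,1])<.025)&(L[...,0]>.03)&(L[...,0]<.085)
P=L[m];z0=P[:,2]
A=np.c_[P[:,:2],np.ones(len(P))];ok=np.ones(len(P),bool)
for _ in range(5):
    k=np.linalg.lstsq(A[ok],z0[ok],rcond=None)[0];e=abs(A@k-z0);ok=e<max(.0015,np.median(e)*2)
c,rr=cv2.minEnclosingCircle(P[ok][:,:2].astype(np.float32))
print('head slope deg',np.degrees(np.arctan(k[:2])),'centre',c,rr,'z',k@[*c,1],ok.sum())
w=r.apply([c[0],c[1],0])+s['position'];print('head xy world',w[:2])
E
python3 tilt.py
```

```text
handle top slope -7.61026035114468 z at x=.02 -0.03353478093390676 777
head slope deg [-7.55465549 -0.94199417] centre (0.05133189260959625, -0.0003324153658468276) 0.017995260655879974 z -0.058522106118791 4793
head xy world [ 0.54687706 -0.03652871]
```

>>> jog_arm([
  [-0.08, 0, 0, 0, -0.76, 0, 0],
  [0, 0, 0.5, 0, 0, 0, 0],
  [0, 0, 0.5, 0, 0, 0, 0],
  [0, 0, 0, 0, 0, 0, 0],
  [0, 0, 1, 0, 0, 0, 0],
  [0, 0, -0.5, 0, 0, 0, 0],
  [0, 0, -0.5, 0, 0, 0, 0],
  [0, 0, -1, 0, 0, 0, 0],
  [0, 0, 0, 0, 0, 0, 0],
])

```text
t: 22.52
position: [0.4978, -0.0489, 0.1502]
orientation: [0.008, 0.991, 0.116, -0.062]
ft_force: [-0.2, -0.2, -4.5]
finger_gap: 0.0198
grasp_force: 30.0
```

```bash
python3 tilt.py
cat > pin.py <<'E'
from h import *
b=snap('side');s=robot.get_state();print(s['position'],s['ft_force'])
W=world(b);z=W[...,2];hsv=cv2.cvtColor(b['pixels'],cv2.COLOR_RGB2HSV)
v0,v1,u0,u1=183,196,282,298
print(b['pixels'][v0:v1,u0:u1,0]);print((z[v0:v1,u0:u1]*1000).round().astype(int))
E
python3 pin.py
```

```text
handle top slope -12.715077164336297 z at x=.02 -0.03560363731508317 485
head slope deg [-11.49986778  -0.68171685] centre (0.0480773001909256, -0.0001979455555556342) 0.017914965748786926 z -0.06270001623168836 6756
head xy world [ 0.54413339 -0.0377224 ]
[ 0.49541244 -0.04917981  0.14736583] [-0.29827606 -0.06184134 -2.94298877]
[[132 135 130 134 132 134 133 132 133 132 135 134 132 135 134 132]
 [134 134 134 131 133 132 135 133 134 134 136 131 134 133 133 132]
 [131 131 132 133 135 133 132 132 130 133 134 133 132 135 136 130]
 [135 132 136 136 127 126 128 124 128 133 132 134 135 132 133 135]
 [135 136 129 120 115 102  98 101 104 114 122 130 130 131 135 134]
 [129 131 111  94  74  70  74  70  70  83 108 126 134 132 134 133]
 [126 122 101  64  56  77  82  79  59  54  81 119 132 134 135 134]
 [119 115  84  45  51  84  95  83  61  43  71 111 131 131 130 136]
 [109  99  64  36  42  59  75  61  41  39  73 109 132 131 134 134]
 [ 86  70  38  24  26  30  42  32  28  39  75 112 130 134 134 132]
 [ 44  43  26  27  20  25  16  16  29  52  87 118 132 134 134 130]
 [ 25  26  27  22  26  25  33 
[... 276 characters left out ...]
  -4  -5  -1  -2  -7  -7  -1]
 [ -7  -4  -4  -2  -7  -1  -4  -2  -4   0  -6  -3  -4 -11  -2  -2]
 [ -5  -6   1  -3  -4 -10  -7  -6  -1  -4  -3  -5  -2  -1  -2  -1]
 [  3  -3  -6   1  74  75  77  76  74  71  -8  -2  -4  -5   1  -3]
 [ -3  -1 -10  75  73  76  77  76  70  75  73  -6   0  -7  -3  -5]
 [ -2  -6  -2  73  75  72  70  75  77  71  76  -1   2   1  -1  -7]
 [ -2  -8  72  75  74  72  73  76  73  72  70  -2  -2  -5   2  -9]
 [ -3  73  71  73  73  71  76  74  74  69  72  -6  -6  -5  -2  -6]
 [ 76  75  72  72  73  80  75  73  68  71  71  -2   1   1  -3  -7]
 [ 76  69  73  70  72  72  71  67  71  66  62  -3  -3  -4  -4  -5]
 [ 73  73  78  77  72  71  66  65  63  54  -4  -7   1  -3  -5   0]]
```

>>> jog_arm([
  [-0.14, 0, 0, 0, -0.45, 0, 0],
  [0.13, 0, 0.61, 0, 0, 0, 0],
  [0.13, 0, 0.61, 0, 0, 0, 0],
  [0, 0, 0, 0, 0, 0, 0],
  [0.2, 0, 0.98, 0, 0, 0, 0],
  [0, 0, 0, 0, 0, 0, 0],
])

```text
t: 23.38
position: [0.4913, -0.0505, 0.0798]
orientation: [0.012, 0.988, 0.115, -0.104]
ft_force: [0.6, 0.3, -1.2]
finger_gap: 0.0202
grasp_force: 32.8
```

>>> jog_arm([
  [-0.2, 0, -0.98, 0, 0, 0, 0],
  [-0.2, 0, -0.98, 0, 0, 0, 0],
  [-0.9, 0, -0.2, 0, 0, 0, 0],
  [-0.9, 0, -0.2, 0, 0, 0, 0],
  [0, 0, 0, 0, 0.6, 0, 0],
  [0, 0, 0, 0, 0.61, 0, 0],
  [0, 0, 0, 0, 0, 0, 0],
])

```text
t: 24.25
position: [0.4404, -0.0624, 0.1634]
orientation: [0.0, 0.993, 0.115, 0.0]
ft_force: [0.8, -0.4, -3.7]
finger_gap: 0.0197
grasp_force: 31.4
```

```bash
python3 tilt.py
cat > pinw.py <<'E'
from h import *
s=robot.get_state();print(s['position'])
im=dict(np.load('last_wrist.npz'));save(im,'w6.png');W=world(im);z=W[...,2];hsv=cv2.cvtColor(im['pixels'],cv2.COLOR_RGB2HSV)
for n,c in (('hand',(.5498,-.035)),):
    d=np.hypot(W[...,0]-c[0],W[...,1]-c[1]); br=(hsv[...,0]>10)&(hsv[...,0]<32)&(hsv[...,1]>80); bl=(hsv[...,0]>100)&(hsv[...,0]<125)
    for q,nm in((br,'brass'),(bl,'blue')):
        m=(d<.025)&q&(z>.06)&(z<.1);print(nm,m.sum(),W[m].mean(0) if m.any() else '',np.percentile(z[m],[5,50,95]) if m.any() else '')
E
python3 pinw.py
```

```text
[ 0.44150498 -0.06202493  0.16333125]
brass 222 [ 0.55055618 -0.03508268  0.07724365] [0.07612702 0.07725624 0.07843088]
blue 1841 [ 0.55141994 -0.03083554  0.07711764] [0.07575716 0.07728851 0.07848224]Traceback (most recent call last):
  File "tilt.py", line 5, in <module>
    k=np.polyfit(P[:,0],P[:,2],1);print('handle top slope',np.degrees(np.arctan(k[0])),'z at x=.02',np.polyval(k,.02),m.sum())
    raise TypeError("expected non-empty vector for x")
TypeError: expected non-empty vector for x
```

```bash
sed -i 's/L\[...,2\]>-.045/L[...,2]>-.06/; s/L\[...,2\]>-.08)/L[...,2]>-.1)/' tilt.py; python3 tilt.py; python3 bar.py
```

```text
bar dir 76.83612 376 [ 0.53398645 -0.04917677] [0.59942954 0.14216849]
pin 10 [ 0.54984883 -0.03127356  0.07934312] [0.0907708  0.0793313  0.08207695 0.07767053 0.07701611 0.0729597
 0.07475098 0.08287123 0.08053936 0.07544427]Traceback (most recent call last):
  File "tilt.py", line 5, in <module>
    k=np.polyfit(P[:,0],P[:,2],1);print('handle top slope',np.degrees(np.arctan(k[0])),'z at x=.02',np.polyval(k,.02),m.sum())
    raise TypeError("expected non-empty vector for x")
TypeError: expected non-empty vector for x
```

View pics/w6.png

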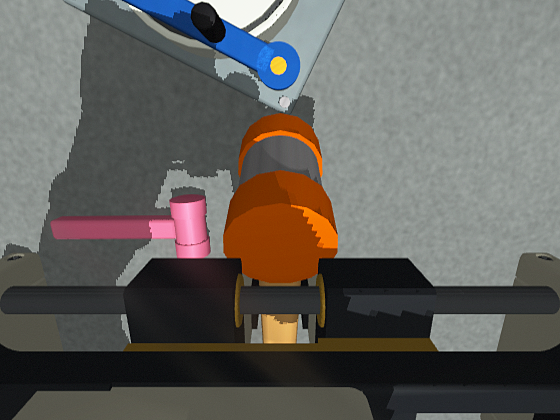

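The pin is flush: brass at (278,66) reads 77.2 mm against 77.3 mm for the pad. The mallet has pitched head-up in the grip, with its top face at (280,225), so I'll measure that pitch.

```bash
cat > t2.py <<'E'
from h import *
s=robot.get_state();a=snap('wrist');W=world(a);hsv=cv2.cvtColor(a['pixels'],cv2.COLOR_RGB2HSV);h,sa=hsv[...,0],hsv[...,1]
r=rot(s['orientation']);L=r.inv().apply((W-s['position']).reshape(-1,3)).reshape(W.shape)
m=(h<16)&(sa>150)&(L[...,2]<-.03)&(abs(L[...,1])<.03)&(L[...,0]<.09);P=L[m]
rng=np.random.default_rng(0);best=0   # RANSAC plane of the top face
for _ in range(500):
    q=P[rng.choice(len(P),3)];n=np.cross(q[1]-q[0],q[2]-q[0]);n/=np.linalg.norm(n)+1e-12
    if abs(n[2])<.6: continue
    ok=abs((P-q[0])@n)<.001
    if ok.sum()>best: best=ok.sum();B=ok
Q=P[B];c=Q.mean(0);n=np.linalg.svd(Q-c,full_matrices=False)[2][2];n*=np.sign(-n[2])
# mallet up axis n in tool frame; pitch relative to the tool
print('n',n,'pitch deg',np.degrees(np.arctan2(n[0],-n[2])),'roll',np.degrees(np.arctan2(n[1],-n[2])),best,len(P))
lo,hi=Q.min(0),Q.max(0);tc=(lo+hi)/2;print('top centre tool',tc,hi-lo)
hc=tc-.032*n; print('head centre tool',hc,'from grasp',hc-[0,0,-.0188]); 
U=r.apply(n);print('world up of mallet',U,'head centre world',r.apply(hc)+s['position'],'TCP',s['position'])
f=np.cross([0,1,0],n) ;print('fwd',r.apply(np.cross(n,[0,-1,0])*-1))
E
python3 t2.py
```

```text
n [-0.3761463   0.00736775 -0.92653099] pitch deg -22.095810037590617 roll 0.45560522476345383 6136 11254
top centre tool [ 3.97705763e-02 -6.81838532e-05 -7.20480111e-02] [0.0328962  0.03502391 0.01449256]
head centre tool [ 0.05180726 -0.00030395 -0.04239902] from grasp [ 0.05180726 -0.00030395 -0.02359902]
world up of mallet [-0.3637576  -0.09360792  0.92677827] head centre world [ 0.49313908 -0.04927397  0.20531343] TCP [ 0.44276962 -0.06151678  0.16294843]
fwd [0.90183414 0.21356926 0.37553837]
```

>>> jog_arm([
  [0, -0.3, -0.9, 0, 0, 0, 0],
  [0.45, -1, -0.1, 0, 0, 0, 0],
  [0.45, -1, 0, 0, 0, 0, 0],
  [0.45, -1, 0, 0, 0, 0, 0],
  [0.45, -1, 0, 0, 0, 0, 0],
  [0.45, -1, 0, 0, 0, 0, 0],
  [0.45, -1, 0, 0, 0, 0, 0],
  [0.45, -1, 0, 0, 0, 0, 0],
  [0.45, -1, 0, 0, 0, 0, 0],
  [0.45, -1, 0, 0, 0, 0, 0],
])

```text
t: 25.7
position: [0.4966, 0.2395, 0.192]
orientation: [0.0, 0.993, 0.116, -0.001]
ft_force: [0.6, -0.3, -2.9]
finger_gap: 0.0201
grasp_force: 31.4
```

>>> jog_arm([
  [0.45, -1, 0, 0, 0, 0, 0],
  [0.45, -1, 0, 0, 0, 0, 0],
  [0.3, -0.35, 0, 0, 0, 0, 0],
  [0, 0, 0, 0, -0.75, 0, 0],
  [0, 0, 0, 0, -0.75, 0, 0],
  [0, 0, 0, 0, -0.71, 0, 0],
  [0, 0, 0, 0, 0, 0, 0],
  [0, 0, 0, 0, 0, 0, 0],
])

```text
t: 26.7
position: [0.5151, 0.3147, 0.1922]
orientation: [0.022, 0.975, 0.114, -0.19]
ft_force: [-0.6, 0.8, -2.7]
finger_gap: 0.0197
grasp_force: 31.3
```

```bash
python3 t2.py; python3 to.py .5154 .3144 .0222 13.37
```

```text
n [-3.67087969e-01 -2.61334316e-04 -9.30186194e-01] pitch deg -21.53613727719619 roll -0.016097156712426425 6115 11256
top centre tool [ 0.04020544 -0.00022676 -0.07208679] [0.03164346 0.0354921  0.01390002]
head centre tool [ 0.05195226 -0.00021839 -0.04232083] from grasp [ 0.05195226 -0.00021839 -0.02352083]
world up of mallet [0.00813744 0.00226641 0.99996432] head centre world [0.57731906 0.32967528 0.21196054] TCP [0.51505867 0.31472525 0.1922051 ]
fwd [ 0.97312182  0.23013607 -0.00844061]
shift units (tool now) [2.15 0.02 5.27] turn [-0.   2.2 -0. ] or [ 3.43  0.   17.67]
shift after turn [0.02 0.02 5.69]
t 26.75 pos [0.5148 0.3149 0.1929] q [-0.38  0.69 -0.32  1.31  0.04  1.52 -2.02] F [-0.3 -0.  -2.8] gap 0.0196013483703602
```

>>> jog_arm([
  [0.37, 0.03, 0.93, 0, 0, 0, 0],
  [0.38, 0, 0.93, 0, 0, 0, 0],
  [0.38, 0, 0.93, 0, 0, 0, 0],
  [0.37, 0, 0.93, 0, 0, 0, 0],
  [0.3, 0, 0.74, 0, 0, 0, 0],
  [0.11, 0, 0.28, 0, 0, 0, 0],
  [0.08, 0, 0.19, 0, 0, 0, 0],
  [0, 0, 0, 0, 0, 0, 0],
])

```text
t: 27.75
position: [0.5151, 0.314, 0.0337]
orientation: [0.022, 0.975, 0.114, -0.19]
ft_force: [-1.4, 0.1, -2.2]
finger_gap: 0.0197
grasp_force: 31.3
```

```bash
python3 to.py .5152 .3143 .0218 13.37; python3 t2.py | grep world
```

```text
shift units (tool now) [ 0.15 -0.01  0.37] turn [-0.   2.2 -0. ] or [ 3.44  0.   17.66]
shift after turn [ 0.01 -0.01  0.4 ]
t 27.75 pos [0.5151 0.314  0.0337] q [-0.38  0.84 -0.31  1.43  0.09  1.25 -2.02] F [-1.4  0.1 -2.2] gap 0.019686749663915346
world up of mallet [0.00632681 0.01055964 0.99992423] head centre world [0.57721349 0.32861315 0.05345681] TCP [0.51510204 0.31400061 0.03369904]
```

>>> jog_arm([
  [0.08, 0, 0.18, 0, 0, 0, 0],
  [0.05, 0, 0.12, 0, 0, 0, 0],
  [0.02, 0, 0.06, 0, 0, 0, 0],
  [0, 0, 0, 0, 0, 0, 0],
])

```text
t: 28.3
position: [0.5151, 0.3138, 0.0214]
orientation: [0.022, 0.975, 0.114, -0.19]
ft_force: [-0.3, -0.1, -1.7]
finger_gap: 0.0202
grasp_force: 30.1
```

>>> jog_arm([
  [0.01, 0, 0.03, 0, 0, 0, 0],
  [0, 0, 0, 0, 0, 0, 0],
])

```text
t: 28.55
position: [0.5152, 0.3139, 0.021]
orientation: [0.022, 0.975, 0.114, -0.19]
ft_force: [0.6, -2.0, 5.3]
finger_gap: 0.0202
grasp_force: 30.0
```

>>> jog_arm([
  [0, 0, 0, 0, 0, 0, 0.5],
  [0, 0, 0, 0, 0, 0, 0.5],
  [0, 0, 0, 0, 0, 0, 0.5],
  [0, 0, 0, 0, 0, 0, 0.5],
  [-0.18, 0, -0.46, 0, 0, 0, 0.5],
  [-0.37, 0, -0.93, 0, 0, 0, 0.5],
  [-0.37, 0, -0.93, 0, 0, 0, 0.5],
  [-0.37, 0, -0.93, 0, 0, 0, 0.5],
  [-0.37, 0, -0.93, 0, 0, 0, 0.5],
  [-0.37, 0, -0.93, 0, 0, 0, 0.5],
])

```text
t: 29.8
position: [0.5161, 0.3142, 0.1875]
orientation: [0.022, 0.975, 0.114, -0.19]
ft_force: [0.2, 1.0, -0.6]
finger_gap: 0.0457
grasp_force: 0.0
```

>>> jog_arm([
  [0, 0, 0, 0, 0.75, 0, 0.5],
  [0, 0, 0, 0, 0.75, 0, 0.5],
  [0, 0, 0, 0, 0.71, 0, 0.5],
  [0, 0, 0, 0, 0, 0, 0.5],
])

```text
t: 30.3
position: [0.5143, 0.3142, 0.1873]
orientation: [-0.0, 0.993, 0.117, 0.001]
ft_force: [-0.0, 0.5, -0.3]
finger_gap: 0.0459
grasp_force: 0.0
```

```bash
sed -i 's/w4/w7/' mal.py; python3 mal.py; python3 bar.py; python3 to.py .5154 .3144 .2 13.4
python3 - <<'E'
from h import *
im=dict(np.load('last_top.npz'));W=world(im);z=W[...,2]
for k in range(0,360,45):
    p=np.array([.6235,.0358])+.055*np.array([np.cos(np.radians(k)),np.sin(np.radians(k))]);m=(np.hypot(W[...,0]-p[0],W[...,1]-p[1])<.007);print(k,round(float(np.median(z[m])),4),end=' ')
w=dict(np.load('last_wrist.npz'));W=world(w);z=W[...,2]
m=(np.hypot(W[...,0]-.577,W[...,1]-.328)<.015)&(z>.06)&(z<.085);P=W[m];print('head plane',np.linalg.lstsq(np.c_[P[:,:2]-P[:,:2].mean(0),np.ones(len(P))],P[:,2],rcond=None)[0])
E
```

```text
handle dir 13.504268 [0.5004011  0.31054556] 2309 0.05098906191120445
head [0.57672746 0.32915176 0.07190752] (0.5767936706542969, 0.3285398781299591) 0.018023137003183365 1209
bar dir 76.8854 378 [ 0.53358698 -0.04888572] [0.59907543 0.14199151]
pin 9 [ 0.54994196 -0.03654188  0.07445478] [0.07606682 0.07065974 0.06949666 0.07971574 0.06906909 0.07739309
 0.07791532 0.07573127 0.07404525]
shift units (tool now) [-0.03 -0.02 -0.45] turn [ 0.    0.   -0.01] or [ 0.   -0.   17.99]
shift after turn [-0.03 -0.02 -0.45]
t 30.4 pos [0.5165 0.314  0.1864] q [-0.41  0.46 -0.32  1.66  0.16  1.05 -2.12] F [ 1.2 -0.1 -0.6] gap 0.04597068893110131
0 0.0609 45 0.0604 90 0.0607 135 0.0733 180 0.076 225 0.0614 270 0.0604 315 0.0615 head plane [-0.00605195  0.00669803  0.07220058]
```

```bash
python3 -c "
from plant import robot
print(robot.finish_job())"
```

```text
the job is handed in; nothing more can be done
None
```

The job is done and handed in at about 30 s of the 64 s: the cover is seated in the rim, the bar is at its stop, the pin was tapped flush, and the mallet is back in its cradle.

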